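# Put the printing blocks away in the carrying rack

## Task

Put the printing blocks away in the carrying rack: swing its keeper bar open out of the way, then slide every block on the table fully into the lane marked with its handle's colour, upright, with the plate under the lane's overhanging lips. When all are in, swing the keeper bar fully shut into its catch so that none can slide out, let go, and leave everything else on the table where it is.

Things in the scene. Friction and masses are not known exactly. Their poses are not given: they have to be found in the camera images.
- rack: plywood rack fixed to the table, two lanes side by side along its x. Origin: on the table, midway between the lane mouths; x into the lanes, z up. Base board 8 mm thick, x -100 (open apron before the mouths) to 175, y -105 to 125 mm. Lane centrelines at y = +40 and -40 mm; end wall at x = 162 mm. Black lips overhang each lane: blocks only slide in from the apron
- keeper (a joint): keeper bar's angle (rad): 0 = fully shut across both mouths, at its stop, snapped past a spring ball; 1.57 = square out beside the apron, clear of both lanes; 1.75 = limit. Vertical axis, positive anticlockwise from above. Stiff hinge: stays where left, under 1 N at the knob moves it; the catch takes about 5 N more over the last 0.1 rad, either way
- keeper_knob (a point): centre of the top, 90 mm above the table, of the upright yellow round knob on the keeper bar's free end: 22 mm across, free from 26 mm height up, 178 mm from the hinge axis. The steel bar is 12 mm thick, 12 to 26 mm above the table, and sweeps over the apron
- keeper_hinge (a point): on the keeper's hinge axis, at rack x -8, y -95 mm, 34 mm above the table. The bar's free end, when shut, lies at rack y = +93 mm, next to the catch housing (30 mm tall)
- green1: printing block: wooden plate 76 (x) x 60 (y) x 16 mm with a square green handle 28 x 28 mm upright in its middle, 16 to 92 mm above the underside; 0.25 to 0.4 kg, most of it in the plate. Slides in with its 60 mm width across the lane, either end first. Origin: centre of the underside; z up along the handle. None if absent today
- green2: printing block: wooden plate 76 (x) x 60 (y) x 16 mm with a square green handle 28 x 28 mm upright in its middle, 16 to 92 mm above the underside; 0.25 to 0.4 kg, most of it in the plate. Slides in with its 60 mm width across the lane, either end first. Origin: centre of the underside; z up along the handle. None if absent today
- orange1: printing block: wooden plate 76 (x) x 60 (y) x 16 mm with a square orange handle 28 x 28 mm upright in its middle, 16 to 92 mm above the underside; 0.25 to 0.4 kg, most of it in the plate. Slides in with its 60 mm width across the lane, either end first. Origin: centre of the underside; z up along the handle. None if absent today
- orange2: printing block: wooden plate 76 (x) x 60 (y) x 16 mm with a square orange handle 28 x 28 mm upright in its middle, 16 to 92 mm above the underside; 0.25 to 0.4 kg, most of it in the plate. Slides in with its 60 mm width across the lane, either end first. Origin: centre of the underside; z up along the handle. None if absent today
- mug1: black mug, 84 mm across, 98 mm tall, standing near the blocks; a bystander, not to be moved
- mug2: black mug, 84 mm across, 98 mm tall, standing beside the rack; a bystander, not to be moved
- paint_jar: jar of green paint, 64 mm across, 75 mm tall, standing near the blocks; a bystander, not to be moved
- paint_jar2: jar of orange paint, 64 mm across, 75 mm tall, standing near the blocks; a bystander, not to be moved
- sanding_block: orange sanding block 100 x 65 x 45 mm lying on the table; a bystander, not to be moved
- mark_green: the green lane's marks: green patch on the apron before its mouth, upright green plaque on its end wall (to 70 mm above the table). Origin: middle of that lane's mouth on the lane floor, 8 mm above the table; x into the lane, z up. Lane 70 mm wide, 162 deep (two blocks); lip undersides 20 mm above its floor, tops 26, slot between lips 42 mm. Which lane is green varies
- mark_orange: the orange lane's marks: orange patch on the apron before its mouth, upright orange plaque on its end wall (to 70 mm above the table). Origin: middle of that lane's mouth on the lane floor, 8 mm above the table; x into the lane, z up. Lane 70 mm wide, 162 deep (two blocks); lip undersides 20 mm above its floor, tops 26, slot between lips 42 mm. Which lane is orange varies
Things that resemble listed ones, but are neither listed nor needed, are in the scene too. What is shaped like the orange1 but blue or yellow is not meant.

How it is judged:
On the way, in this order (a step that is already met when the one before it is completed fails the run):
1. the keeper bar is swung open, clear of the lanes (over 1.3 rad) (value of joint keeper above 1.3 rad), for 0.1 s.
2. every block present is fully in the lane of its colour (x of green1 in the frame of mark_green between 0.036 and 0.14 m and y of green1 in the frame of mark_green between -0.012 and 0.012 m and z of each of green1, green2 in the frame of mark_green below 0.008 m and angle between each of green1, green2, orange1, orange2's own z axis and vertical below 0.12 rad and x of green2 in the frame of mark_green between 0.036 and 0.14 m and y of green2 in the frame of mark_green between -0.012 and 0.012 m and x of orange1 in the frame of mark_orange between 0.036 and 0.14 m and y of orange1 in the frame of mark_orange between -0.012 and 0.012 m and z of each of orange1, orange2 in the frame of mark_orange below 0.008 m and x of orange2 in the frame of mark_orange between 0.036 and 0.14 m and y of orange2 in the frame of mark_orange between -0.012 and 0.012 m), for 0.2 s.
3. the keeper bar is shut into its catch (value of joint keeper below 0.05 rad), for 0.2 s.
At the end, for the whole second after the job is handed in: Every block present stands upright (within 0.12 rad) on the floor of the lane of its colour, under the lips, its centre at least 36 mm inside the mouth and within 12 mm of the lane's centreline, at rest, and the keeper bar is shut into its catch (under 0.05 rad) (all of step 2 and value of joint keeper below 0.05 rad and linear speed of each of green1, green2, orange1, orange2 below 0.02 m/s); the robot touches nothing.
It fails at once if a mug shoved more than 40 mm (distance of mug1 from where it was at the start of the episode above 0.04 m).
It fails at once if a mug shoved more than 40 mm (distance of mug2 from where it was at the start of the episode above 0.04 m).
It fails at once if a paint jar shoved more than 40 mm (distance of paint_jar from where it was at the start of the episode above 0.04 m).
It fails at once if a paint jar shoved more than 40 mm (distance of paint_jar2 from where it was at the start of the episode above 0.04 m).
It fails at once if the sanding block shoved more than 40 mm (distance of sanding_block from where it was at the start of the episode above 0.04 m).
Of green1, green2, orange1, orange2 only 3 to 4 are there at a start; the rules pass over those that are not, and their reading is None.
At some moment in a run one of green1, green2, orange1, orange2 may be knocked a few centimetres aside while the robot is not near it.
Once in a run the grip may slacken for a moment while it holds something.
It also fails if it takes over 210 s, if anything falls off the work surface, if the arm or the gripper's body presses on something with over 40 N, if the wrist force passes 120 N, or if a joint passes its speed limit or range.

## Robot

A 7-joint arm with a two-finger parallel gripper is mounted at the origin on the work surface. World frame = base frame: x ahead of the robot, y to its left, z up, the work surface at z = 0. Lengths are in m, angles in rad, forces in N, time in s.
With the tool pointing down it reaches from about 0.35 to 0.9 m from the base axis. Payload 8.1 kg.
Tool frame: the origin (TCP) lies at the very end of the fingers, on their centre line; the grasp point (between the pads) lies 19 mm behind it; z points along the fingers, y is the line along which they close (so a half turn about z gives the same grasp; the last joint's range is limited). The gripper opens to 92 mm and grips with 3 to 60 N. Pads are 19 mm wide; open, the fingers measure 130 mm over their backs; the gripper's body (75 mm by 190 mm) begins 47 mm behind the grasp point.
Start: joints at [-1.418, 0.434, 0.025, 1.573, -0.012, 1.134, -0.075], TCP at [0.158, 0.605, 0.227] pointing down, gripper open.
Joint ranges: [-2.62, 2.62], [-0.44, 2.09], [-1.27, 1.32], [0.08, 2.57], [-1.32, 4.46], [0.12, 2], [-2.74, 2.74]. Speed limits (rad/s): [2.22, 2.22, 3.01, 3.01, 3.14, 3.14, 3.14].

## Interface

Orientations are given as a unit quaternion [w, x, y, z].
In Python, from bench import * gives the robot as it stands.
- The arm moves only by the tool send_rows, never from a script. Its argument "series" is a list that holds one entry, the list of rows, each a list of 7 numbers: the shift along the tool's x, y, z in units of 500 mm (1.0 is 500 mm), then the turn, a rotation vector about the tool's x, y, z in units of 90 degrees (1.0 is 90 degrees), then the opening, from -1 (shut) to 1 (fully open). In form: [[[dx, dy, dz, wx, wy, wz, fingers], ...]]. A call has 1 to 10 rows; each row is the pose to reach, as a shift and turn from the pose commanded when the call began, along the tool's axes at that moment; what a row does not reach only later rows make up. A row lasts 1/10 s, in which the tool goes at most 50 mm and 8.59 degrees, less where a joint would pass 70% of its speed; a pose out of reach is approached as far as the arm can. A call with a number of a shift or a turn outside -1 to 1 is refused whole. A call with a gripper value outside its range is refused whole. The fingers move at their own pace and stop on an object; "force" is the grip in N (left out, the last holds). Time passes only in rows, so rows that repeat a pose let the fingers close. It gives the time, the measured TCP pose, the force, the opening and the grip force at its end, in the units of the state.
- get_obs(): the state, without advancing time (a new reading comes with each control period).
- camera(name): name is "scene" or "side" or "wrist"; returns (picture, depth): 384x512x3 uint8, red, green, blue; 384x512 float32, m along the optical axis (not along the pixel's ray), 0 where there is no reading.
- calibration(name): a dict with "vfov" (degrees; the focal length in pixels is half the picture's height over the tangent of half this angle, whatever the lens; pixels are square), "cx", "cy" (the principal point, pixels), "xyz" and "orientation" of the camera in the world. Camera axes: x right, y down, z forward; pixel columns grow to the right and rows downward; lengths in m; the calibration is good to about 2 mm. A picture is of the moment at which its call begins: read the wrist's pose just before it. calibration takes no time and is no camera call; for the wrist camera it gives the pose at the moment of the call.
- hand_in(): hands the job in; it is judged then, once.
The state is a dict: "time": time; "joint_positions": joint angles; "dq": joint speeds; "effort": joint torques, N m; "tool_pos": TCP position; "orientation": TCP orientation; "ft_force": force on the tool from outside, world axes, zero at the start; "ft_torque": the same for the moment, N m; "opening": finger opening in m; "grasp_force": force on a finger pad.
Only numpy, scipy, OpenCV 4.12 (cv2) and the standard library are available. Lean on these libraries where they do the work, as an engineer would, in place of code of your own. Each camera call takes 0.05 s, during which the arm holds its last target. There are 200 camera calls.

## Working session

There is one attempt and no reset: what is moved stays moved. The work goes in short steps, Python scripts to look and compute and a tool call to move; the robot and the scene stay as the last step left them, time stands still between calls to the robot, and variables do not carry over. Pictures are saved under pics/ and viewed, at most 14 in all, crops included, and the job is handed in when it is done.

Besides the shell and the picture viewer there is one more tool, called after "Request:" by a JSON object that holds its "method" and its "body". send_rows: Moves the arm, as the interface text tells. Shifts and turns lie within -1 to 1; 1 stands for 500 mm of shift or 90 degrees of turn. Its arguments: {"type":"object","properties":{"series":{"type":"array","items":{"type":"array","items":{"type":"array","items":{"type":"number","minimum":-1,"maximum":1}}}},"force":{"type":"number"}},"required":["series"]}

```bash
mkdir -p pics; ls; python3 - <<'E'
from bench import *
import cv2,numpy as np
s=get_obs();print({k:np.round(v,3) for k,v in s.items()})
for n in("scene","side"):
    p,d=camera(n);cv2.imwrite(f"pics/{n}0.png",cv2.resize(p[:,:,::-1],(800,600)));np.savez(f"pics/{n}0.npz",p=p,d=d)
    print(n,calibration(n))
print(calibration("wrist"))
E
```

```text
pics
{'time': np.float64(0.0), 'joint_positions': array([-1.418,  0.435,  0.025,  1.574, -0.012,  1.134, -0.075]), 'dq': array([-0.   , -0.002, -0.001, -0.   ,  0.002, -0.001, -0.   ]), 'effort': array([-0.0000e+00, -6.6785e+01,  9.8500e-01, -3.1446e+01, -6.1000e-02,
        4.3000e-02,  0.0000e+00]), 'tool_pos': array([0.158, 0.604, 0.226]), 'orientation': array([-0.   ,  0.128,  0.992, -0.001]), 'ft_force': array([0.636, 0.728, 1.067]), 'ft_torque': array([-0.003, -0.006, -0.015]), 'grasp_force': np.float64(0.0), 'opening': np.float64(0.092)}
scene {'vfov': 49.86889053363463, 'cx': 258.35949130226635, 'cy': 192.01016346939628, 'xyz': array([ 1.09520555, -0.80789789,  0.81863664]), 'orientation': array([-0.40393613,  0.85079097,  0.30479994, -0.14172973])}
side {'vfov': 47.1231991451731, 'cx': 251.63153094741025, 'cy': 185.90173783922393, 'xyz': array([-0.01693677, -1.02670601,  0.94911731]), 'orientation': array([-0.41356726,  0.86639159, -0.2563273 ,  0.11235683])}
{'vfov': 67.03686249295767, 'cx': 259.6002423910221, 'cy': 194.7849438985634, 'xyz': array([0.09465031, 0.62170914, 0.38447252]), 'orientation': array([0.09810682, 0.78559155, 0.60623858, 0.0754702 ])}
```

View pics/scene0.png

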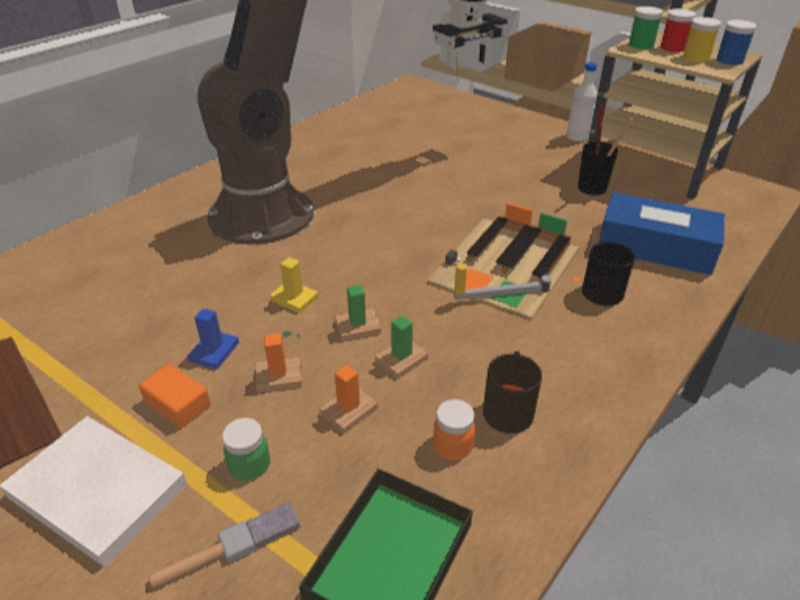

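View pics/side0.png

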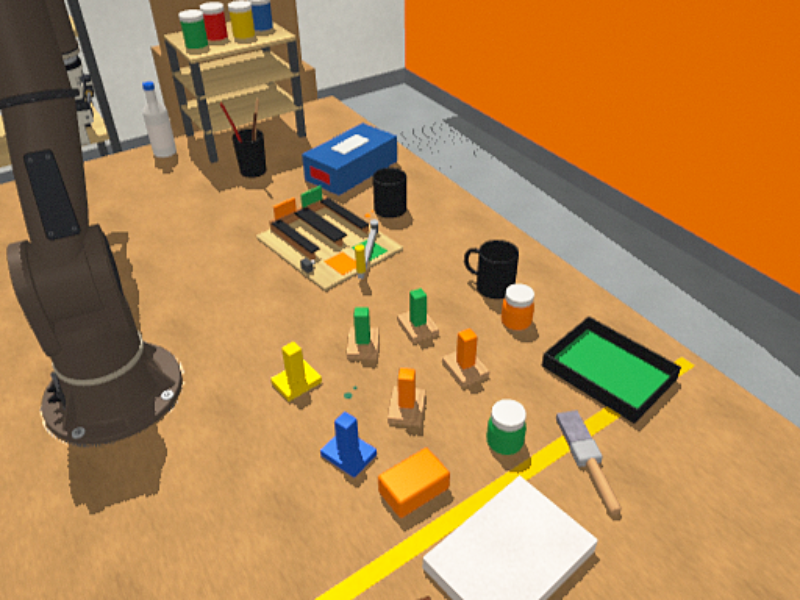

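```bash
cat > h.py <<'E'
import numpy as np,cv2
from bench import *
from scipy.spatial.transform import Rotation as R
def rot(q): return R.from_quat(np.roll(q,-1))
def cloud(n,p=None,d=None,c=None):
    if p is None: c=calibration(n);p,d=camera(n)
    c=c or calibration(n);f=192/np.tan(np.radians(c["vfov"]/2))
    v,u=np.mgrid[:384,:512]
    P=np.stack([(u-c["cx"])*d/f,(v-c["cy"])*d/f,d],-1)
    P=rot(c["orientation"]).apply(P.reshape(-1,3))+c["xyz"]
    m=d.ravel()>0
    return P[m],p.reshape(-1,3)[m]
def hue(C): 
    h=cv2.cvtColor(C[None],cv2.COLOR_RGB2HSV)[0]; return h[:,0].astype(int),h[:,1],h[:,2]
def topmap(P,C,x0,x1,y0,y1,s,name,zmax=.2):
    k=(P[:,0]>x0)&(P[:,0]<x1)&(P[:,1]>y0)&(P[:,1]<y1)&(P[:,2]<zmax)
    P,C=P[k],C[k];o=np.argsort(P[:,2]);P,C=P[o],C[o]
    im=np.zeros((int((x1-x0)/s)+1,int((y1-y0)/s)+1,3),np.uint8)
    im[((x1-P[:,0])/s).astype(int),((y1-P[:,1])/s).astype(int)]=C[:,::-1]
    im=cv2.morphologyEx(im,cv2.MORPH_CLOSE,np.ones((3,3)))
    cv2.imwrite(name,im)
E
python3 - <<'E'
from h import *
Ps,Cs=[],[]
for n in("scene","side"):
    z=np.load(f"pics/{n}0.npz");P,C=cloud(n,z["p"],z["d"]);Ps.append(P);Cs.append(C)
    k=(P[:,2]>.08)&(P[:,2]<.11);h,s,v=hue(C)
    for nm,a,b in(("or",3,17),("ye",20,33),("gr",45,85)):
        m=(k&(h>=a)&(h<=b)&(s>130)&(P[:,0]>.1)&(P[:,0]<1.1)&(abs(P[:,1])<.8))
        Q=P[m]
        if len(Q)<4: continue
        _,l=cv2.partitionedl=(0,0) if 0 else (0,None)
        from scipy.cluster.hierarchy import fcluster,linkage
        l=fcluster(linkage(Q[:,:2]),.02,'distance')
        for i in set(l):
            q=Q[l==i]
            if len(q)>5: print(n,nm,len(q),(q.min(0)/2+q.max(0)/2).round(3),q.mean(0).round(3))
    t=P[(abs(P[:,2])<.03)&(P[:,0]>.3)&(P[:,0]<.9)&(abs(P[:,1])<.5)];print("table z",np.median(t[:,2]))
P=np.vstack(Ps);C=np.vstack(Cs)
np.savez("pics/c0.npz",P=P,C=C)
topmap(P,C,.1,.9,-.55,.5,.00175,"pics/top0.png")
E
```

```text
scene or 134 [ 0.58  -0.318  0.088] [ 0.583 -0.319  0.09 ]
scene or 114 [ 0.434 -0.338  0.087] [ 0.437 -0.339  0.09 ]
scene ye 39 [0.555 0.03  0.087] [0.556 0.028 0.088]
scene ye 83 [ 0.296 -0.172  0.088] [ 0.3   -0.173  0.089]
scene gr 12 [ 0.569 -0.165  0.092] [ 0.567 -0.164  0.093]
scene gr 9 [ 0.449 -0.148  0.093] [ 0.446 -0.15   0.093]
table z 0.0008007754173143811
side or 61 [ 0.578 -0.314  0.089] [ 0.575 -0.318  0.088]
side or 56 [ 0.431 -0.337  0.088] [ 0.429 -0.34   0.089]
side ye 32 [0.55  0.029 0.088] [0.55  0.029 0.089]
side ye 104 [ 0.294 -0.17   0.089] [ 0.292 -0.172  0.091]
side ye 32 [ 0.428 -0.334  0.093] [ 0.428 -0.335  0.093]
side ye 7 [ 0.57  -0.315  0.093] [ 0.57  -0.316  0.093]
side gr 74 [ 0.568 -0.169  0.089] [ 0.567 -0.172  0.09 ]
side gr 71 [ 0.448 -0.154  0.089] [ 0.447 -0.157  0.091]
table z 0.0024908738453818247
```

View pics/top0.png

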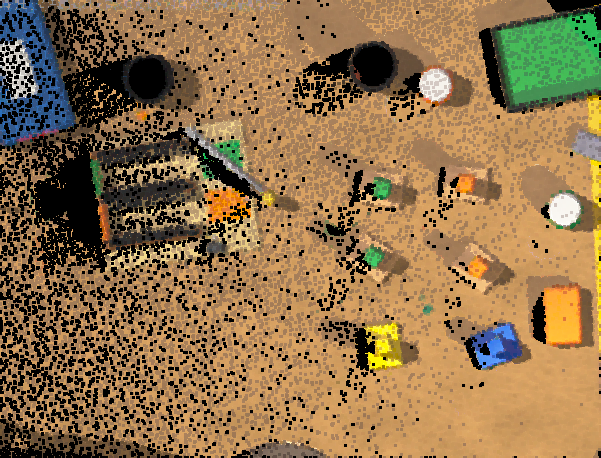

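```bash
cat >> h.py <<'E'
def plan(*wps):
    """wps: (x,y,z,yaw_deg of tool y) -> rows in the command frame, from the present pose taken as commanded"""
    s=get_obs();p=s["tool_pos"];r=rot(s["orientation"])
    lp,ly=p,r
    for x,y,z,a in wps:
        a=np.radians(a);Y=np.array([np.cos(a),np.sin(a),0]);Z=np.array([0,0,-1.])
        t=R.from_matrix(np.stack([np.cross(Y,Z),Y,Z],1))
        d=r.inv().apply(np.array([x,y,z])-p)/.5;w=(r.inv()*t).as_rotvec()/(np.pi/2)
        n=max(np.linalg.norm(np.array([x,y,z])-lp)/.05,np.degrees((ly.inv()*t).magnitude())/8.59)
        print(np.round(np.r_[d,w],3).tolist(),"rows %.1f"%n);lp=np.array([x,y,z]);ly=t
def state():
    s=get_obs();m=rot(s["orientation"]).as_matrix()
    print("t%.1f"%s["time"],s["tool_pos"].round(4),"yawY %.1f"%np.degrees(np.arctan2(m[1,1],m[0,1])),"z",m[:,2].round(3),"F",s["ft_force"].round(1),"op %.4f"%s["opening"],"g %.1f"%s["grasp_force"])
E
python3 -c "
from h import *
plan((.55,.2,.36,0))"
```

```text
[-0.963, -0.584, -0.267, -0.001, 0.001, 0.837] rows 11.6
```

Request:
{"method": "send_rows", "body": {"series": [[[-0.963, -0.584, -0.267, 0, 0, 0.837, 1], [-0.963, -0.584, -0.267, 0, 0, 0.837, 1], [-0.963, -0.584, -0.267, 0, 0, 0.837, 1], [-0.963, -0.584, -0.267, 0, 0, 0.837, 1], [-0.963, -0.584, -0.267, 0, 0, 0.837, 1], [-0.963, -0.584, -0.267, 0, 0, 0.837, 1], [-0.963, -0.584, -0.267, 0, 0, 0.837, 1], [-0.963, -0.584, -0.267, 0, 0, 0.837, 1], [-0.963, -0.584, -0.267, 0, 0, 0.837, 1], [-0.963, -0.584, -0.267, 0, 0, 0.837, 1]]]}}

```text
time: 1.1
tool_pos: [0.4976, 0.2537, 0.3425]
orientation: [-0.0, 0.708, 0.706, -0.0]
ft_force: [0.9, 0.5, -0.2]
opening: 0.0918
grasp_force: 0.0
```

```bash
python3 -c "
from h import *
state();plan((.55,.2,.36,0))"
```

```text
t1.1 [0.4976 0.2537 0.3425] yawY -0.2 z [-0.  0. -1.] F [ 0.9  0.5 -0.2] op 0.0918 g 0.0
[-0.107, 0.105, -0.035, -0.0, -0.0, -0.002] rows 1.5
```

Request:
{"method": "send_rows", "body": {"series": [[[-0.107, 0.105, -0.035, 0, 0, 0, 1], [-0.107, 0.105, -0.035, 0, 0, 0, 1], [-0.107, 0.105, -0.035, 0, 0, 0, 1], [-0.107, 0.105, -0.035, 0, 0, 0, 1]]]}}

```text
time: 1.5
tool_pos: [0.5492, 0.2016, 0.3591]
orientation: [-0.0, 0.707, 0.707, -0.0]
ft_force: [0.0, 0.7, -0.5]
opening: 0.0919
grasp_force: 0.0
```

```bash
python3 - <<'E'
from h import *
state();c=calibration("wrist");p,d=camera("wrist")
P,C=cloud("wrist",p,d,c);np.savez("pics/w1.npz",P=P,C=C,p=p,d=d,**{k:c[k] for k in c})
cv2.imwrite("pics/w1.png",cv2.resize(p[:,:,::-1],(800,600)))
topmap(P,C,.4,.85,-.07,.4,.001,"pics/w1t.png")
print(np.median(P[P[:,2]<.02][:,2]))
E
```

```text
t1.5 [0.5492 0.2016 0.3591] yawY -0.1 z [-0.001 -0.    -1.   ] F [ 0.   0.7 -0.5] op 0.0919 g 0.0
0.000516832404750589
```

View pics/w1t.png

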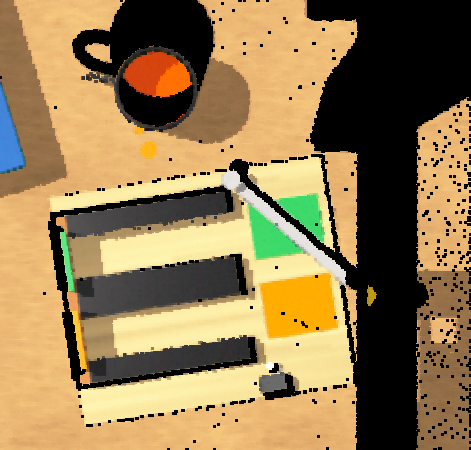

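```bash
python3 - <<'E'
from h import *
z=np.load("pics/w1.npz");P,C=z["P"],z["C"]
k=(P[:,0]>.41)&(P[:,0]<.71)&(P[:,1]>.03)&(P[:,1]<.36)&(P[:,2]>.0055)&(P[:,2]<.0115)
Q=P[k];im=np.zeros((600,700),np.uint8);im[((Q[:,0]-.4)*2000).astype(int),((Q[:,1])*2000).astype(int)]=255
im=cv2.morphologyEx(im,cv2.MORPH_CLOSE,np.ones((5,5)));im=cv2.morphologyEx(im,cv2.MORPH_OPEN,np.ones((9,9)))
pts=np.argwhere(im)[:,::-1].astype(np.float32)  # col=y,row=x
(cy,cx),(w,h),a=cv2.minAreaRect(pts)
print("board c",cx/2000+.4,cy/2000,"size",w/2000,h/2000,"ang",a)
# lips: dark at z ~.034
v=C.max(1);k=(P[:,0]>.41)&(P[:,0]<.71)&(P[:,1]>.12)&(P[:,1]<.36)&(abs(P[:,2]-.034)<.004)&(v<90)
(cx,cy),(w,h),a=cv2.minAreaRect(P[k][:,:2].astype(np.float32));print("lips",cx,cy,w,h,a,np.median(P[k][:,2]))
hh,s,vv=hue(C)
for n,a,b in(("or",8,22),("gr",45,85)):
    k=(P[:,0]>.45)&(P[:,0]<.71)&(P[:,1]>.05)&(P[:,1]<.17)&(abs(P[:,2]-.008)<.004)&(s>150)&(hh>=a)&(hh<=b)
    print(n,P[k].mean(0),cv2.minAreaRect(P[k][:,:2].astype(np.float32)))
# knob & hinge
for nm,z0,z1 in(("knob",.08,.1),("hinge",.029,.045)):
  for Pn,Cn,lab in((P,C,"w"),(np.load("pics/c0.npz")["P"],np.load("pics/c0.npz")["C"],"c")):
    h_,s_,v_=hue(Cn);k=(Pn[:,2]>z0)&(Pn[:,2]<z1)
    if nm=="knob": k&=(abs(Pn[:,0]-.555)<.03)&(abs(Pn[:,1]-.03)<.03)
    else: k&=(abs(Pn[:,0]-.67)<.02)&(abs(Pn[:,1]-.165)<.02)
    q=Pn[k]; 
    if len(q): print(nm,lab,len(q),((q.min(0)+q.max(0))/2).round(4),np.ptp(q,0).round(4),q[:,2].max())
E
```

```text
Traceback (most recent call last):
IndexError: index 702 is out of bounds for axis 1 with size 700
```

```bash
cat > rk.py <<'E'
from h import *
z=np.load("pics/w1.npz");P,C=z["P"],z["C"]
k=(P[:,0]>.41)&(P[:,0]<.71)&(P[:,1]>.03)&(P[:,1]<.36)&(P[:,2]>.0055)&(P[:,2]<.0115)
Q=P[k];im=np.zeros((800,800),np.uint8);im[((Q[:,0]-.4)*2000).astype(int),((Q[:,1])*2000).astype(int)]=255
im=cv2.morphologyEx(im,cv2.MORPH_CLOSE,np.ones((5,5)));im=cv2.morphologyEx(im,cv2.MORPH_OPEN,np.ones((9,9)))
pts=np.argwhere(im)[:,::-1].astype(np.float32)  # col=y,row=x
(cy,cx),(w,h),a=cv2.minAreaRect(pts)
print("board c",cx/2000+.4,cy/2000,"size",w/2000,h/2000,"ang",a)
v=C.max(1);k=(P[:,0]>.41)&(P[:,0]<.71)&(P[:,1]>.12)&(P[:,1]<.36)&(abs(P[:,2]-.034)<.004)&(v<90)
print("lips",cv2.minAreaRect(P[k][:,:2].astype(np.float32)),np.median(P[k][:,2]))
hh,s,vv=hue(C)
for n,a,b in(("or",8,22),("gr",45,85)):
    k=(P[:,0]>.45)&(P[:,0]<.71)&(P[:,1]>.05)&(P[:,1]<.17)&(abs(P[:,2]-.008)<.004)&(s>150)&(hh>=a)&(hh<=b)
    print(n,P[k].mean(0),cv2.minAreaRect(P[k][:,:2].astype(np.float32)))
for nm,z0,z1 in(("knob",.08,.1),("hinge",.029,.045)):
  for Pn,lab in((P,"w"),(np.load("pics/c0.npz")["P"],"c")):
    k=(Pn[:,2]>z0)&(Pn[:,2]<z1)
    if nm=="knob": k&=(abs(Pn[:,0]-.555)<.03)&(abs(Pn[:,1]-.03)<.03)
    else: k&=(abs(Pn[:,0]-.67)<.02)&(abs(Pn[:,1]-.165)<.02)
    q=Pn[k]
    if len(q): print(nm,lab,len(q),((q.min(0)+q.max(0))/2).round(4),np.ptp(q,0).round(4),q[:,2].max())
E
python3 rk.py
```

```text
board c 0.5591007537841797 0.19761282348632814 size 0.23010662841796875 0.27523468017578123 ang 81.22615051269531
lips ((0.5490449666976929, 0.23094551265239716), (0.1998082399368286, 0.17876634001731873), 9.150688171386719) 0.03431343567617892
or [0.5441362  0.10189052 0.00916582] ((0.544141411781311, 0.10096460580825806), (0.056277889758348465, 0.07094766944646835), 8.874977111816406)
gr [0.62274885 0.11618566 0.00912776] ((0.6234095096588135, 0.113440603017807), (0.05379622057080269, 0.06794694066047668), 8.834897994995117)
knob w 50 [0.5543 0.028  0.0897] [0.0196 0.0092 0.0038] 0.09163988724861727
knob c 76 [0.5524 0.0311 0.0884] [0.0252 0.0252 0.0152] 0.09597789109009458
hinge w 150 [0.6654 0.172  0.0353] [0.0293 0.0241 0.0123] 0.04142093034481309
hinge c 76 [0.6652 0.1659 0.0361] [0.0301 0.0371 0.014 ] 0.043057639238292644
```

```bash
python3 -c "
from h import *
plan((.5555,.0315,.16,-40),(.5555,.0315,.045,-40))"
```

```text
[-0.342, 0.014, 0.398, -0.001, 0.0, 0.445] rows 5.3
[-0.342, 0.015, 0.628, -0.001, 0.0, 0.445] rows 2.3
```

Request:
{"method": "send_rows", "body": {"series": [[[-0.342, 0.014, 0.398, 0, 0, 0.445, 1], [-0.342, 0.014, 0.398, 0, 0, 0.445, 1], [-0.342, 0.014, 0.398, 0, 0, 0.445, 1], [-0.342, 0.014, 0.398, 0, 0, 0.445, 1], [-0.342, 0.014, 0.398, 0, 0, 0.445, 1], [-0.342, 0.014, 0.398, 0, 0, 0.445, 1], [-0.342, 0.014, 0.398, 0, 0, 0.445, 1], [-0.342, 0.014, 0.628, 0, 0, 0.445, 1], [-0.342, 0.014, 0.628, 0, 0, 0.445, 1], [-0.342, 0.014, 0.628, 0, 0, 0.445, 1]]]}}

```text
time: 2.55
tool_pos: [0.5544, 0.034, 0.0428]
orientation: [-0.002, 0.905, 0.424, -0.002]
ft_force: [-0.5, 0.3, 0.4]
opening: 0.0918
grasp_force: 0.0
```

Request:
{"method": "send_rows", "body": {"series": [[[0, 0, 0, 0, 0, 0, -1], [0, 0, 0, 0, 0, 0, -1], [0, 0, 0, 0, 0, 0, -1], [0, 0, 0, 0, 0, 0, -1], [0, 0, 0, 0, 0, 0, -1], [0, 0, 0, 0, 0, 0, -1], [0, 0, 0, 0, 0, 0, -1]]], "force": 10}}

```text
time: 3.25
tool_pos: [0.5564, 0.0309, 0.0458]
orientation: [-0.0, 0.906, 0.422, 0.0]
ft_force: [-0.3, 0.1, -0.1]
opening: 0.0404
grasp_force: 0.0
```

```bash
python3 -c "
from h import *
state()
H=np.array([.6698,.1687])
def k(b): a=np.radians(188.8+b);return (*(H+.178*np.array([np.cos(a),np.sin(a)])),get_obs()['tool_pos'][2],b+8.8-90)
print(k(41.4))
plan(*[k(b) for b in (48,55,62,69,76,83,90,93)])"
```

```text
t3.2 [0.5564 0.0309 0.0458] yawY -40.0 z [ 0.  0. -1.] F [-0.3  0.1 -0.1] op 0.0404 g 0.0
(np.float64(0.5558604734916779), np.float64(0.03194553280035281), np.float64(0.04584778525921532), -39.8)
[0.003, 0.039, 0.0, 0.0, -0.0, -0.076] rows 0.8
[0.011, 0.081, 0.0, 0.0, -0.0, -0.154] rows 0.8
[0.024, 0.123, 0.0, 0.0, -0.0, -0.232] rows 0.8
[0.042, 0.163, 0.0, 0.0, -0.0, -0.309] rows 0.8
[0.065, 0.2, 0.0, 0.0, -0.0, -0.387] rows 0.8
[0.092, 0.234, 0.0, 0.0, -0.0, -0.465] rows 0.8
[0.123, 0.264, 0.0, 0.0, -0.0, -0.543] rows 0.8
[0.137, 0.276, 0.0, 0.0, -0.0, -0.576] rows 0.3
```

Request:
{"method": "send_rows", "body": {"series": [[[0, 0, 0, 0, 0, 0, -1], [0, 0, 0, 0, 0, 0, -1], [0, 0, 0, 0, 0, 0, -1], [0, 0, 0, 0, 0, 0, -1]]]}}

```text
time: 3.65
tool_pos: [0.5562, 0.0308, 0.0455]
orientation: [-0.0, 0.906, 0.422, -0.0]
ft_force: [-0.4, 1.2, -0.6]
opening: 0.0217
grasp_force: 10.0
```

Request:
{"method": "send_rows", "body": {"series": [[[0.003, 0.039, 0, 0, 0, -0.076, -1], [0.011, 0.081, 0, 0, 0, -0.154, -1], [0.024, 0.123, 0, 0, 0, -0.232, -1], [0.042, 0.163, 0, 0, 0, -0.309, -1], [0.065, 0.2, 0, 0, 0, -0.387, -1], [0.092, 0.234, 0, 0, 0, -0.465, -1], [0.123, 0.264, 0, 0, 0, -0.543, -1], [0.137, 0.276, 0, 0, 0, -0.576, -1], [0.137, 0.276, 0, 0, 0, -0.576, -1], [0.137, 0.276, 0, 0, 0, -0.576, -1]]]}}

```text
time: 4.65
tool_pos: [0.7057, -0.0066, 0.0453]
orientation: [0.0, 0.632, 0.775, -0.0]
ft_force: [0.9, -3.4, -1.7]
opening: 0.022
grasp_force: 10.0
```

```bash
python3 -c "
from h import *
state()
s=get_obs()['tool_pos'];d=s[:2]-np.array([.6698,.1687]);print(np.hypot(*d),np.degrees(np.arctan2(d[1],d[0]))+360-188.8)
plan((s[0],s[1],.18,0),(.55,-.24,.36,0))"
```

```text
t4.7 [ 0.7057 -0.0066  0.0453] yawY 11.6 z [-0.    -0.001 -1.   ] F [ 0.9 -3.4 -1.7] op 0.0220 g 10.0
0.17894544152941202 92.76477992641873
[-0.0, -0.0, -0.269, -0.0, 0.001, 0.129] rows 2.7
[-0.395, -0.399, -0.629, -0.0, 0.001, 0.129] rows 6.7
```

Request:
{"method": "send_rows", "body": {"series": [[[0, 0, 0, 0, 0, 0, 1], [0, 0, 0, 0, 0, 0, 1], [0, 0, 0, 0, 0, 0, 1], [0, 0, 0, 0, 0, 0, 1], [0, 0, -0.27, 0, 0, 0, 1], [0, 0, -0.27, 0, 0, 0, 1], [0, 0, -0.27, 0, 0, 0, 1]]]}}

```text
time: 5.35
tool_pos: [0.7068, -0.0055, 0.1841]
orientation: [0.001, 0.631, 0.776, 0.001]
ft_force: [0.8, 0.1, 0.5]
opening: 0.0732
grasp_force: 0.0
```

Request:
{"method": "send_rows", "body": {"series": [[[-0.257, -0.473, -0.36, 0, 0, 0.129, 1], [-0.257, -0.473, -0.36, 0, 0, 0.129, 1], [-0.257, -0.473, -0.36, 0, 0, 0.129, 1], [-0.257, -0.473, -0.36, 0, 0, 0.129, 1], [-0.257, -0.473, -0.36, 0, 0, 0.129, 1], [-0.257, -0.473, -0.36, 0, 0, 0.129, 1], [-0.257, -0.473, -0.36, 0, 0, 0.129, 1], [-0.257, -0.473, -0.36, 0, 0, 0.129, 1], [-0.257, -0.473, -0.36, 0, 0, 0.129, 1]]]}}

```text
time: 6.25
tool_pos: [0.5011, -0.1789, 0.3605]
orientation: [-0.0, 0.706, 0.708, 0.001]
ft_force: [-0.0, 1.3, -0.0]
opening: 0.0919
grasp_force: 0.0
```

```bash
cat > look.py <<'E'
import sys
from h import *
from scipy.cluster.hierarchy import fcluster,linkage
def look(tag):
    state();c=calibration("wrist");p,d=camera("wrist")
    P,C=cloud("wrist",p,d,c);np.savez(f"pics/{tag}.npz",P=P,C=C)
    cv2.imwrite(f"pics/{tag}.png",cv2.resize(p[:,:,::-1],(800,600)))
    h,s,v=hue(C)
    for nm,a,b in(("or",3,19),("gr",45,85)):
        Q=P[(P[:,2]>.085)&(P[:,2]<.115)&(h>=a)&(h<=b)&(s>120)]
        if len(Q)<20: continue
        l=fcluster(linkage(Q[:,:2]),.01,'distance')
        for i in set(l):
            q=Q[l==i]
            if len(q)<60: continue
            (x,y),w,a1=cv2.minAreaRect(q[:,:2].astype(np.float32))
            z0=np.median(q[:,2])-.092
            k=(np.hypot(P[:,0]-x,P[:,1]-y)<.055)&(abs(P[:,2]-z0-.016)<.005)
            f=P[k]
            (X,Y),W,A=cv2.minAreaRect(f[:,:2].astype(np.float32)) if len(f)>30 else ((0,0),(0,0),0)
            print(nm,"top %.4f %.4f z%.4f"%(x,y,z0+.092),np.round(w,3),"ang %.1f"%a1,"| plate %.4f %.4f"%(X,Y),np.round(W,3),"ang %.1f"%A)
    return P,C
if __name__=="__main__":
    P,C=look(sys.argv[1]); topmap(P,C,.25,.8,-.55,.1,.0011,f"pics/{sys.argv[1]}t.png")
E
python3 look.py w2
```

```text
t6.2 [ 0.5011 -0.1789  0.3605] yawY 0.2 z [ 0.001  0.001 -1.   ] F [-0.   1.3 -0. ] op 0.0919 g 0.0
gr top 0.4510 -0.1506 z0.0921 [0.027 0.027] ang 55.7 | plate 0.4500 -0.1504 [0.076 0.06 ] ang 55.9
gr top 0.5705 -0.1652 z0.0920 [0.027 0.028] ang 82.6 | plate 0.5707 -0.1654 [0.076 0.06 ] ang 82.2
```

View pics/w2t.png

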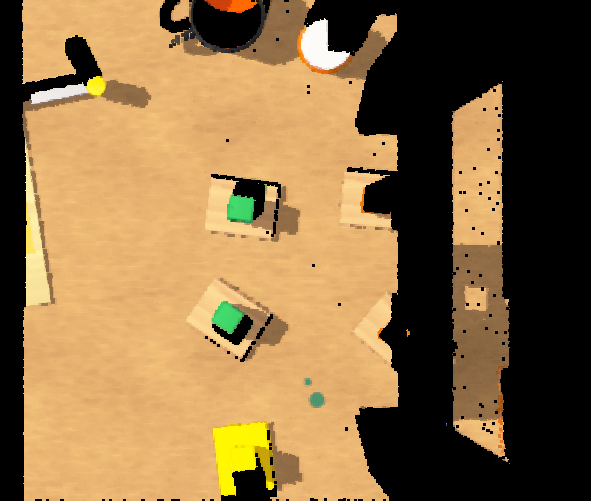

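```bash
cat >> h.py <<'E'
O=np.array([.5747,.1621]);YAW=98.8
def rk(x,y):
    a=np.radians(YAW);return O+np.array([[np.cos(a),-np.sin(a)],[np.sin(a),np.cos(a)]])@np.array([x,y])
def calls(base,*groups):
    """base/targets (x,y,z,yawY); each group one call; prints rows relative to the target before it"""
    def pose(b):
        a=np.radians(b[3]);Y=np.array([np.cos(a),np.sin(a),0]);Z=np.array([0,0,-1.])
        return np.array(b[:3]),R.from_matrix(np.stack([np.cross(Y,Z),Y,Z],1))
    for g in groups:
        p,r=pose(base);lp,lr=p,r
        for b in g:
            q,t=pose(b)
            n=max(np.linalg.norm(q-lp)/.05,np.degrees((lr.inv()*t).magnitude())/8.59)
            print(np.round(np.r_[r.inv().apply(q-p)/.5,(r.inv()*t).as_rotvec()/(np.pi/2)],3).tolist(),"n%.1f"%n);lp,lr=q,t
        base=g[-1];print("--")
E
cat > pl.py <<'E'
import sys
from h import *
x,y,a,ly,fx=map(float,sys.argv[1:6])  # block x,y,tool yaw; lane y; final x
p=get_obs();m=rot(p["orientation"]).as_matrix();b=(*p["tool_pos"],np.degrees(np.arctan2(m[1,1],m[0,1])))
e=YAW-90;s=rk(-.06,ly);f=rk(fx,ly)
calls(b,[(x,y,.16,a),(x,y,.045,a)],[(x,y,.068,a),(*s,.075,e),(*s,.0548,e)],[(*f,.0548,e)],[(*f,.0548,e),(*f,.18,e)],[(*rk(-.14,ly),.25,e)])
E
python3 pl.py .5706 -.1653 -7.8 -.04 .122
```

```text
[0.025, 0.139, 0.4, 0.0, 0.0, 0.09] n4.2
[0.025, 0.139, 0.63, 0.0, 0.0, 0.09] n2.3
--
[0.0, 0.0, -0.046, 0.0, 0.0, 0.0] n0.5
[0.558, 0.03, -0.06, 0.0, 0.0, -0.184] n5.6
[0.558, 0.03, -0.02, 0.0, 0.0, -0.184] n0.4
--
[0.364, 0.0, 0.0, 0.0, 0.0, 0.0] n3.6
--
[0.0, 0.0, 0.0, 0.0, 0.0, 0.0] n0.0
[0.0, 0.0, -0.25, 0.0, 0.0, 0.0] n2.5
--
[-0.524, 0.0, -0.14, 0.0, 0.0, 0.0] n5.4
--
```

Request:
{"method": "send_rows", "body": {"series": [[[0.025, 0.139, 0.4, 0, 0, 0.09, 0.25], [0.025, 0.139, 0.4, 0, 0, 0.09, 0.25], [0.025, 0.139, 0.4, 0, 0, 0.09, 0.25], [0.025, 0.139, 0.4, 0, 0, 0.09, 0.25], [0.025, 0.139, 0.4, 0, 0, 0.09, 0.25], [0.025, 0.139, 0.4, 0, 0, 0.09, 0.25], [0.025, 0.139, 0.63, 0, 0, 0.09, 0.25], [0.025, 0.139, 0.63, 0, 0, 0.09, 0.25], [0.025, 0.139, 0.63, 0, 0, 0.09, 0.25], [0.025, 0.139, 0.63, 0, 0, 0.09, 0.25]]], "force": 35}}

```text
time: 7.3
tool_pos: [0.5697, -0.1668, 0.0456]
orientation: [-0.001, 0.754, 0.657, -0.001]
ft_force: [-0.1, -0.0, 0.6]
opening: 0.0571
grasp_force: 0.0
```

Request:
{"method": "send_rows", "body": {"series": [[[0, 0, 0, 0, 0, 0, -1], [0, 0, 0, 0, 0, 0, -1], [0, 0, 0, 0, 0, 0, -1], [0, 0, 0, 0, 0, 0, -1], [0, 0, 0, 0, 0, 0, -1], [0, 0, 0, 0, 0, 0, -1], [0, 0, 0, 0, 0, 0, -1]]]}}

```text
time: 8.0
tool_pos: [0.571, -0.167, 0.0467]
orientation: [0.001, 0.754, 0.657, 0.001]
ft_force: [-1.0, 0.9, 8.1]
opening: 0.0279
grasp_force: 35.0
```

Request:
{"method": "send_rows", "body": {"series": [[[0, 0, -0.046, 0, 0, 0, -1], [0.558, 0.03, -0.06, 0, 0, -0.184, -1], [0.558, 0.03, -0.06, 0, 0, -0.184, -1], [0.558, 0.03, -0.06, 0, 0, -0.184, -1], [0.558, 0.03, -0.06, 0, 0, -0.184, -1], [0.558, 0.03, -0.06, 0, 0, -0.184, -1], [0.558, 0.03, -0.06, 0, 0, -0.184, -1], [0.558, 0.03, -0.06, 0, 0, -0.184, -1], [0.558, 0.03, -0.02, 0, 0, -0.184, -1], [0.558, 0.03, -0.02, 0, 0, -0.184, -1]]]}}

```text
time: 9.0
tool_pos: [0.6234, 0.1071, 0.0545]
orientation: [0.0, 0.652, 0.758, -0.0]
ft_force: [-1.1, 0.5, -3.2]
opening: 0.0281
grasp_force: 35.0
```

```bash
python3 - <<'E'
from h import *
state();print(rk(-.06,-.04))
p,d=camera("side");cv2.imwrite("pics/s2.png",cv2.resize(p[80:240,120:340,::-1],(770,560)))
E
```

```text
t9.0 [0.6234 0.1071 0.0545] yawY 8.7 z [-0.    -0.001 -1.   ] F [-1.1  0.5 -3.2] op 0.0281 g 35.0
[0.62340829 0.10892573]
```

View pics/s2.png

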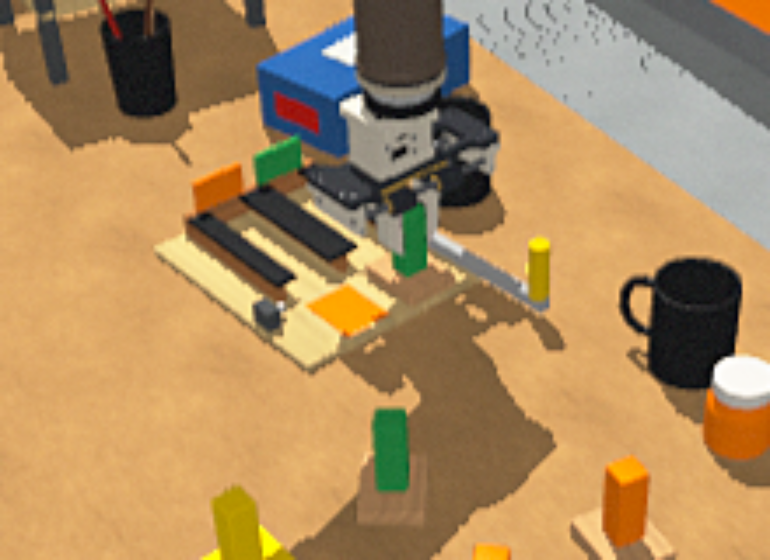

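Request:
{"method": "send_rows", "body": {"series": [[[0.04, 0, 0, 0, 0, 0, -1], [0.08, 0, 0, 0, 0, 0, -1], [0.12, 0, 0, 0, 0, 0, -1], [0.16, 0, 0, 0, 0, 0, -1], [0.21, 0, 0, 0, 0, 0, -1], [0.26, 0, 0, 0, 0, 0, -1], [0.31, 0, 0, 0, 0, 0, -1], [0.345, 0, 0, 0, 0, 0, -1], [0.363, 0, 0, 0, 0, 0, -1], [0.363, 0, 0, 0, 0, 0, -1]]]}}

```text
time: 10.05
tool_pos: [0.5959, 0.2871, 0.0555]
orientation: [0.0, 0.651, 0.759, -0.0]
ft_force: [0.2, -1.1, -2.5]
opening: 0.0277
grasp_force: 35.0
```

```bash
python3 -c "
from h import *
state();print(rk(.122,-.04))"
```

```text
t10.1 [0.5959 0.2871 0.0555] yawY 8.7 z [-0. -0. -1.] F [ 0.2 -1.1 -2.5] op 0.0277 g 35.0
[0.59556486 0.2887833 ]
```

```bash
python3 -c "
from h import *
f=rk(.122,-.04);calls((*f,.0548,8.8),[(*f,.16,8.8)],[(.5,-.24,.36,0)])"
```

```text
[0.0, 0.0, -0.21, 0.0, 0.0, 0.0] n2.1
--
[-1.016, -0.351, -0.4, 0.0, 0.0, 0.098] n11.5
--
```

Request:
{"method": "send_rows", "body": {"series": [[[0, 0, 0, 0, 0, 0, 0.3], [0, 0, 0, 0, 0, 0, 0.3], [0, 0, 0, 0, 0, 0, 0.3], [0, 0, 0, 0, 0, 0, 0.3], [0, 0, -0.21, 0, 0, 0, 0.3], [0, 0, -0.21, 0, 0, 0, 0.3], [0, 0, -0.21, 0, 0, 0, 0.3], [-0.2, -0.07, -0.3, 0, 0, 0, 0.3], [-0.2, -0.07, -0.3, 0, 0, 0, 0.3], [-0.2, -0.07, -0.3, 0, 0, 0, 0.3]]]}}

```text
time: 11.05
tool_pos: [0.5774, 0.1765, 0.2079]
orientation: [0.001, 0.654, 0.756, 0.0]
ft_force: [0.7, -0.8, -0.8]
opening: 0.0599
grasp_force: 0.0
```

Request:
{"method": "send_rows", "body": {"series": [[[-0.816, -0.281, -0.31, 0, 0, 0.098, 0.3], [-0.816, -0.281, -0.31, 0, 0, 0.098, 0.3], [-0.816, -0.281, -0.31, 0, 0, 0.098, 0.3], [-0.816, -0.281, -0.31, 0, 0, 0.098, 0.3], [-0.816, -0.281, -0.31, 0, 0, 0.098, 0.3], [-0.816, -0.281, -0.31, 0, 0, 0.098, 0.3], [-0.816, -0.281, -0.31, 0, 0, 0.098, 0.3], [-0.816, -0.281, -0.31, 0, 0, 0.098, 0.3], [-0.816, -0.281, -0.31, 0, 0, 0.098, 0.3], [-0.816, -0.281, -0.31, 0, 0, 0.098, 0.3]]]}}

```text
time: 12.05
tool_pos: [0.4971, -0.2488, 0.3628]
orientation: [0.002, 0.711, 0.703, -0.0]
ft_force: [0.1, -0.2, 0.9]
opening: 0.0595
grasp_force: 0.0
```

```bash
python3 look.py w3
```

```text
t12.1 [ 0.4971 -0.2488  0.3628] yawY -0.7 z [ 0.003 -0.004 -1.   ] F [ 0.1 -0.2  0.9] op 0.0595 g 0.0
or top 0.5794 -0.3131 z0.0904 [0.028 0.028] ang 85.0 | plate 0.5795 -0.3130 [0.076 0.061] ang 84.7
or top 0.4324 -0.3344 z0.0904 [0.029 0.028] ang 49.8 | plate 0.4327 -0.3338 [0.076 0.06 ] ang 50.1
gr top 0.4508 -0.1511 z0.0923 [0.026 0.027] ang 56.1 | plate 0.4502 -0.1505 [0.076 0.06 ] ang 56.1
```

```bash
python3 -c "
from h import *
state()"; python3 pl.py .4505 -.1508 -33.9 -.04 .0455
```

```text
t12.1 [ 0.4977 -0.2471  0.3621] yawY -0.6 z [ 0.002 -0.003 -1.   ] F [-0.6 -0.3  0.7] op 0.0597 g 0.0
[0.192, -0.096, 0.404, 0.0, 0.0, 0.37] n4.6
[0.192, -0.096, 0.634, 0.0, 0.0, 0.37] n2.3
--
[0.0, 0.0, -0.046, 0.0, 0.0, 0.0] n0.5
[0.624, -0.003, -0.06, 0.0, 0.0, -0.474] n6.2
[0.624, -0.003, -0.02, 0.0, 0.0, -0.474] n0.4
--
[0.211, 0.0, 0.0, 0.0, 0.0, 0.0] n2.1
--
[0.0, 0.0, 0.0, 0.0, 0.0, 0.0] n0.0
[0.0, 0.0, -0.25, 0.0, 0.0, 0.0] n2.5
--
[-0.371, 0.0, -0.14, 0.0, 0.0, 0.0] n4.0
--
```

Request:
{"method": "send_rows", "body": {"series": [[[0.178, -0.099, 0.4, 0, 0, 0.377, 0.25], [0.178, -0.099, 0.4, 0, 0, 0.377, 0.25], [0.178, -0.099, 0.4, 0, 0, 0.377, 0.25], [0.178, -0.099, 0.4, 0, 0, 0.377, 0.25], [0.178, -0.099, 0.4, 0, 0, 0.377, 0.25], [0.178, -0.099, 0.4, 0, 0, 0.377, 0.25], [0.178, -0.099, 0.63, 0, 0, 0.377, 0.25], [0.178, -0.099, 0.63, 0, 0, 0.377, 0.25], [0.178, -0.099, 0.63, 0, 0, 0.377, 0.25], [0.178, -0.099, 0.63, 0, 0, 0.377, 0.25]]]}}

```text
time: 13.1
tool_pos: [0.4498, -0.1526, 0.0445]
orientation: [-0.001, 0.883, 0.469, -0.001]
ft_force: [0.4, -0.3, -0.6]
opening: 0.0571
grasp_force: 0.0
```

Request:
{"method": "send_rows", "body": {"series": [[[0, 0, 0, 0, 0, 0, -1], [0, 0, 0, 0, 0, 0, -1], [0, 0, 0, 0, 0, 0, -1], [0, 0, 0, 0, 0, 0, -1], [0, 0, 0, 0, 0, 0, -1], [0, 0, 0, 0, 0, 0, -1], [0, 0, 0, 0, 0, 0, -1]]]}}

```text
time: 13.8
tool_pos: [0.4505, -0.1526, 0.0464]
orientation: [0.0, 0.883, 0.469, 0.001]
ft_force: [-1.2, 1.4, 8.8]
opening: 0.0281
grasp_force: 35.0
```

Request:
{"method": "send_rows", "body": {"series": [[[0, 0, -0.046, 0, 0, 0, -1], [0.624, -0.003, -0.06, 0, 0, -0.474, -1], [0.624, -0.003, -0.06, 0, 0, -0.474, -1], [0.624, -0.003, -0.06, 0, 0, -0.474, -1], [0.624, -0.003, -0.06, 0, 0, -0.474, -1], [0.624, -0.003, -0.06, 0, 0, -0.474, -1], [0.624, -0.003, -0.06, 0, 0, -0.474, -1], [0.624, -0.003, -0.06, 0, 0, -0.474, -1], [0.624, -0.003, -0.02, 0, 0, -0.474, -1], [0.624, -0.003, -0.02, 0, 0, -0.474, -1]]]}}

```text
time: 14.8
tool_pos: [0.6234, 0.1076, 0.0542]
orientation: [-0.0, 0.652, 0.758, -0.0]
ft_force: [-0.7, -0.6, -2.6]
opening: 0.0281
grasp_force: 35.0
```

```bash
python3 - <<'E'
from h import *
state();print(rk(-.06,-.04))
P,C=cloud("side");h,s,v=hue(C)
# check held block's plate & the first block
k=(P[:,1]>.03)&(P[:,1]<.36)&(P[:,0]>.5)&(P[:,0]<.7)&(h>45)&(h<85)&(s>110)&(P[:,2]>.035)
Q=P[k]-np.r_[O,0];a=np.radians(YAW);X=Q[:,:2]@np.array([[np.cos(a),-np.sin(a)],[np.sin(a),np.cos(a)]])
for lo,hi in((-.1,-.02),(.08,.145)):
    m=(X[:,0]>lo)&(X[:,0]<hi)
    if m.sum(): print(m.sum(),X[m].min(0).round(3),X[m].max(0).round(3),Q[m,2].max().round(3))
E
```

```text
t14.8 [0.6234 0.1076 0.0542] yawY 8.6 z [-0.001 -0.    -1.   ] F [-0.7 -0.6 -2.6] op 0.0281 g 35.0
[0.62340829 0.10892573]
122 [-0.079 -0.053] [-0.025  0.049] 0.166
142 [ 0.103 -0.055] [ 0.137 -0.023] 0.106
```

Request:
{"method": "send_rows", "body": {"series": [[[0.03, 0, 0, 0, 0, 0, -1], [0.06, 0, 0, 0, 0, 0, -1], [0.09, 0, 0, 0, 0, 0, -1], [0.12, 0, 0, 0, 0, 0, -1], [0.15, 0, 0, 0, 0, 0, -1], [0.18, 0, 0, 0, 0, 0, -1], [0.2, 0, 0, 0, 0, 0, -1], [0.21, 0, 0, 0, 0, 0, -1], [0.21, 0, 0, 0, 0, 0, -1]]]}}

```text
time: 15.75
tool_pos: [0.6078, 0.211, 0.0555]
orientation: [-0.0, 0.652, 0.758, -0.0]
ft_force: [-0.1, -0.0, -3.3]
opening: 0.0277
grasp_force: 35.0
```

```bash
python3 - <<'E'
from h import *
state();f=rk(.045,-.04);print(f)
b=(.5795,-.3131);a=84.8-90
calls((*f,.0548,8.8),[(*f,.16,8.8)],[(*b,.16,a),(*b,.045,a)])
E
```

```text
t15.8 [0.6078 0.211  0.0555] yawY 8.6 z [-0. -0. -1.] F [-0.1 -0.  -3.3] op 0.0277 g 35.0
[0.60734477 0.21268971]
[0.0, 0.0, -0.21, 0.0, 0.0, 0.0] n2.1
--
[-1.031, -0.216, 0.0, 0.0, 0.0, 0.156] n10.5
[-1.031, -0.216, 0.23, 0.0, 0.0, 0.156] n2.3
--
```

Request:
{"method": "send_rows", "body": {"series": [[[0, 0, 0, 0, 0, 0, 0.3], [0, 0, 0, 0, 0, 0, 0.3], [0, 0, 0, 0, 0, 0, 0.3], [0, 0, 0, 0, 0, 0, 0.3], [0, 0, -0.21, 0, 0, 0, 0.3], [0, 0, -0.21, 0, 0, 0, 0.3], [0, 0, -0.21, 0, 0, 0, 0.3], [-0.1, -0.04, -0.3, 0, 0, 0, 0.3], [-0.1, -0.04, -0.3, 0, 0, 0, 0.3]]]}}

```text
time: 16.65
tool_pos: [0.5963, 0.1545, 0.2081]
orientation: [0.001, 0.653, 0.757, 0.001]
ft_force: [0.6, -1.4, -0.1]
opening: 0.0602
grasp_force: 0.0
```

Request:
{"method": "send_rows", "body": {"series": [[[-0.762, -0.311, -0.31, 0, 0, 0.098, 0.3], [-0.762, -0.311, -0.31, 0, 0, 0.098, 0.3], [-0.762, -0.311, -0.31, 0, 0, 0.098, 0.3], [-0.762, -0.311, -0.31, 0, 0, 0.098, 0.3], [-0.762, -0.311, -0.31, 0, 0, 0.098, 0.3], [-0.762, -0.311, -0.31, 0, 0, 0.098, 0.3], [-0.762, -0.311, -0.31, 0, 0, 0.098, 0.3], [-0.762, -0.311, -0.31, 0, 0, 0.098, 0.3], [-0.762, -0.311, -0.31, 0, 0, 0.098, 0.3], [-0.762, -0.311, -0.31, 0, 0, 0.098, 0.3]]]}}

```text
time: 17.65
tool_pos: [0.4963, -0.2489, 0.3627]
orientation: [0.002, 0.712, 0.702, -0.0]
ft_force: [0.3, -0.0, -0.7]
opening: 0.06
grasp_force: 0.0
```

```bash
python3 look.py w4; python3 - <<'E'
from h import *
P,C=cloud("side");h,s,v=hue(C)
k=(P[:,1]>.1)&(P[:,1]<.36)&(P[:,0]>.5)&(P[:,0]<.7)&(h>45)&(h<85)&(s>110)&(P[:,2]>.075)&(P[:,2]<.11)
Q=P[k]-np.r_[O,0];a=np.radians(YAW);X=Q[:,:2]@np.array([[np.cos(a),-np.sin(a)],[np.sin(a),np.cos(a)]])
for lo,hi in((0,.08),(.08,.145)):
    m=(X[:,0]>lo)&(X[:,0]<hi)
    if m.sum(): print(m.sum(),X[m].min(0).round(3),X[m].max(0).round(3),Q[m,2].max().round(3))
E
```

```text
t17.6 [ 0.4963 -0.2489  0.3627] yawY -0.8 z [ 0.003 -0.003 -1.   ] F [ 0.3 -0.  -0.7] op 0.0600 g 0.0
or top 0.4329 -0.3338 z0.0905 [0.028 0.028] ang 50.6 | plate 0.4328 -0.3338 [0.076 0.06 ] ang 49.5
or top 0.5792 -0.3132 z0.0907 [0.028 0.028] ang 85.9 | plate 0.5793 -0.3129 [0.076 0.06 ] ang 85.0
86 [ 0.026 -0.054] [ 0.058 -0.023] 0.104
85 [ 0.1   -0.054] [ 0.135 -0.024] 0.107
```

Request:
{"method": "send_rows", "body": {"series": [[[-0.146, 0.159, 0.4, 0, 0, 0.056, 0.25], [-0.146, 0.159, 0.4, 0, 0, 0.056, 0.25], [-0.146, 0.159, 0.4, 0, 0, 0.056, 0.25], [-0.146, 0.159, 0.4, 0, 0, 0.056, 0.25], [-0.146, 0.159, 0.4, 0, 0, 0.056, 0.25], [-0.146, 0.159, 0.4, 0, 0, 0.056, 0.25], [-0.146, 0.159, 0.63, 0, 0, 0.056, 0.25], [-0.146, 0.159, 0.63, 0, 0, 0.056, 0.25], [-0.146, 0.159, 0.63, 0, 0, 0.056, 0.25], [-0.146, 0.159, 0.63, 0, 0, 0.056, 0.25]]]}}

```text
time: 18.75
tool_pos: [0.577, -0.3134, 0.0446]
orientation: [-0.002, 0.739, 0.674, -0.0]
ft_force: [-1.0, 0.3, 0.7]
opening: 0.0577
grasp_force: 0.0
```

Request:
{"method": "send_rows", "body": {"series": [[[0, 0, 0, 0, 0, 0, -1], [0, 0, 0, 0, 0, 0, -1], [0, 0, 0, 0, 0, 0, -1], [0, 0, 0, 0, 0, 0, -1], [0, 0, 0, 0, 0, 0, -1], [0, 0, 0, 0, 0, 0, -1], [0, 0, 0, 0, 0, 0, -1]]]}}

```text
time: 19.45
tool_pos: [0.5785, -0.3156, 0.0468]
orientation: [0.001, 0.739, 0.674, 0.001]
ft_force: [0.2, 1.2, 6.8]
opening: 0.0279
grasp_force: 35.0
```

```bash
python3 - <<'E'
from h import *
state();a=-5;b=(.5793,-.3131);s=rk(-.06,.04);f=rk(.122,.04);e=8.8
calls((*b,.045,a),[(*b,.068,a),(*s,.075,e),(*s,.0548,e)],[(*f,.0548,e)])
E
```

```text
t19.4 [ 0.5785 -0.3156  0.0468] yawY -5.3 z [ 0.002 -0.    -1.   ] F [0.2 1.2 6.8] op 0.0279 g 35.0
[0.0, 0.0, -0.046, 0.0, 0.0, 0.0] n0.5
[0.81, -0.141, -0.06, 0.0, 0.0, -0.153] n8.2
[0.81, -0.141, -0.02, 0.0, 0.0, -0.153] n0.4
--
[0.364, 0.0, 0.0, 0.0, 0.0, 0.0] n3.6
--
```

Request:
{"method": "send_rows", "body": {"series": [[[0, 0, -0.046, 0, 0, 0, -1], [0.81, -0.141, -0.06, 0, 0, -0.153, -1], [0.81, -0.141, -0.06, 0, 0, -0.153, -1], [0.81, -0.141, -0.06, 0, 0, -0.153, -1], [0.81, -0.141, -0.06, 0, 0, -0.153, -1], [0.81, -0.141, -0.06, 0, 0, -0.153, -1], [0.81, -0.141, -0.06, 0, 0, -0.153, -1], [0.81, -0.141, -0.06, 0, 0, -0.153, -1], [0.81, -0.141, -0.06, 0, 0, -0.153, -1], [0.81, -0.141, -0.06, 0, 0, -0.153, -1]]]}}

```text
time: 20.45
tool_pos: [0.5436, 0.1022, 0.0752]
orientation: [-0.002, 0.65, 0.76, 0.001]
ft_force: [0.5, 0.0, -2.7]
opening: 0.0277
grasp_force: 35.0
```

Request:
{"method": "send_rows", "body": {"series": [[[0, 0, 0, 0, 0, 0, -1], [0, 0, 0.04, 0, 0, 0, -1], [0, 0, 0.04, 0, 0, 0, -1]]]}}

```text
time: 20.75
tool_pos: [0.5452, 0.0929, 0.0549]
orientation: [0.0, 0.654, 0.757, -0.0]
ft_force: [-0.6, -0.4, -2.4]
opening: 0.0278
grasp_force: 35.0
```

```bash
python3 - <<'E'
from h import *
state();print(rk(-.06,.04))
p,d=camera("side");cv2.imwrite("pics/s5.png",cv2.resize(p[80:240,120:340,::-1],(770,560)))
E
```

```text
t20.8 [0.5452 0.0929 0.0549] yawY 8.4 z [ 0.    -0.001 -1.   ] F [-0.6 -0.4 -2.4] op 0.0278 g 35.0
[0.54435001 0.09668686]
```

View pics/s5.png

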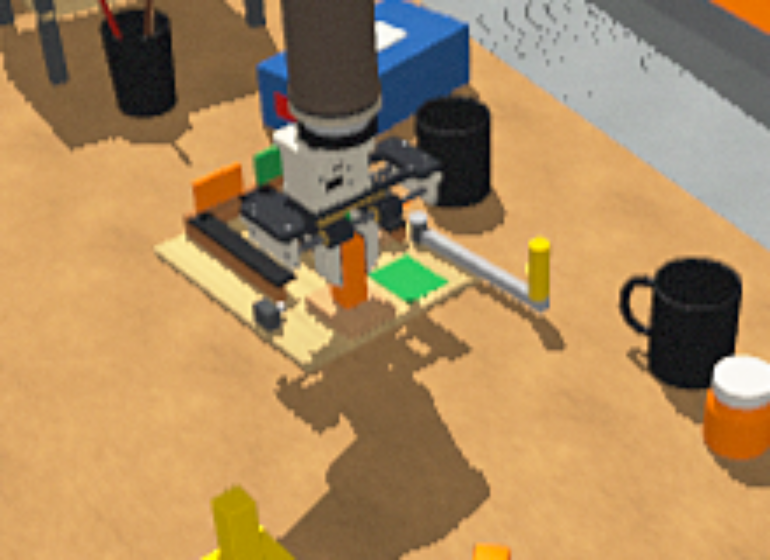

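Request:
{"method": "send_rows", "body": {"series": [[[0.04, 0, 0, 0, 0, 0, -1], [0.08, 0, 0, 0, 0, 0, -1], [0.12, 0, 0, 0, 0, 0, -1], [0.16, 0, 0, 0, 0, 0, -1], [0.21, 0, 0, 0, 0, 0, -1], [0.26, 0, 0, 0, 0, 0, -1], [0.31, 0, 0, 0, 0, 0, -1], [0.345, 0, 0, 0, 0, 0, -1], [0.365, 0, 0, 0, 0, 0, -1], [0.365, 0, 0, 0, 0, 0, -1]]]}}

```text
time: 21.8
tool_pos: [0.518, 0.275, 0.0556]
orientation: [0.0, 0.653, 0.758, -0.0]
ft_force: [-0.7, -0.1, -2.9]
opening: 0.028
grasp_force: 35.0
```

```bash
python3 - <<'E'
from h import *
state();f=rk(.122,.04);print(f);calls((*f,.0548,8.8),[(.5,-.24,.36,0)])
E
```

```text
t21.8 [0.518  0.275  0.0556] yawY 8.5 z [-0.    -0.001 -1.   ] F [-0.7 -0.1 -2.9] op 0.0280 g 35.0
[0.51650659 0.27654443]
[-1.016, -0.191, -0.61, 0.0, 0.0, 0.098] n12.0
--
```

Request:
{"method": "send_rows", "body": {"series": [[[0, 0, 0, 0, 0, 0, 0.3], [0, 0, 0, 0, 0, 0, 0.3], [0, 0, 0, 0, 0, 0, 0.3], [0, 0, 0, 0, 0, 0, 0.3], [0, 0, -0.21, 0, 0, 0, 0.3], [0, 0, -0.21, 0, 0, 0, 0.3], [0, 0, -0.21, 0, 0, 0, 0.3], [-0.2, -0.04, -0.3, 0, 0, 0, 0.3], [-0.2, -0.04, -0.3, 0, 0, 0, 0.3], [-0.2, -0.04, -0.3, 0, 0, 0, 0.3]]]}}

```text
time: 22.8
tool_pos: [0.514, 0.1671, 0.2079]
orientation: [0.001, 0.656, 0.755, 0.001]
ft_force: [-0.2, -0.5, -0.1]
opening: 0.0593
grasp_force: 0.0
```

Request:
{"method": "send_rows", "body": {"series": [[[-0.816, -0.151, -0.31, 0, 0, 0.098, 0.3], [-0.816, -0.151, -0.31, 0, 0, 0.098, 0.3], [-0.816, -0.151, -0.31, 0, 0, 0.098, 0.3], [-0.816, -0.151, -0.31, 0, 0, 0.098, 0.3], [-0.816, -0.151, -0.31, 0, 0, 0.098, 0.3], [-0.816, -0.151, -0.31, 0, 0, 0.098, 0.3], [-0.816, -0.151, -0.31, 0, 0, 0.098, 0.3], [-0.816, -0.151, -0.31, 0, 0, 0.098, 0.3], [-0.816, -0.151, -0.31, 0, 0, 0.098, 0.3], [-0.816, -0.151, -0.31, 0, 0, 0.098, 0.3]]]}}

```text
time: 23.8
tool_pos: [0.4968, -0.2487, 0.3627]
orientation: [0.002, 0.713, 0.702, -0.0]
ft_force: [0.1, -0.4, 0.5]
opening: 0.0595
grasp_force: 0.0
```

```bash
cat > chk.py <<'E'
from h import *
P,C=cloud("side");h,s,v=hue(C)
a=np.radians(YAW);X=(P[:,:2]-O)@np.array([[np.cos(a),-np.sin(a)],[np.sin(a),np.cos(a)]])
for nm,A,B,y in(("gr",45,85,-.04),("or",3,19,.04)):
  for lo,hi in((-.1,.08),(.08,.145)):
    m=(X[:,0]>lo)&(X[:,0]<hi)&(abs(X[:,1]-y)<.03)&(h>=A)&(h<=B)&(s>110)&(P[:,2]>.075)&(P[:,2]<.11)
    if m.sum()>5: print(nm,m.sum(),((X[m].min(0)+X[m].max(0))/2).round(4),P[m,2].max().round(3))
E
python3 look.py w6;python3 chk.py
```

```text
t23.8 [ 0.4968 -0.2487  0.3627] yawY -0.9 z [ 0.003 -0.004 -1.   ] F [ 0.1 -0.4  0.5] op 0.0595 g 0.0
or top 0.4330 -0.3338 z0.0908 [0.028 0.028] ang 49.3 | plate 0.4329 -0.3335 [0.076 0.06 ] ang 50.0
gr 88 [ 0.0415 -0.037 ] 0.105
gr 83 [ 0.1203 -0.0382] 0.106
or 84 [0.12   0.0403] 0.106
```

Request:
{"method": "send_rows", "body": {"series": [[[-0.188, -0.134, 0.4, 0, 0, 0.444, 0.25], [-0.188, -0.134, 0.4, 0, 0, 0.444, 0.25], [-0.188, -0.134, 0.4, 0, 0, 0.444, 0.25], [-0.188, -0.134, 0.4, 0, 0, 0.444, 0.25], [-0.188, -0.134, 0.4, 0, 0, 0.444, 0.25], [-0.188, -0.134, 0.4, 0, 0, 0.444, 0.25], [-0.188, -0.134, 0.63, 0, 0, 0.444, 0.25], [-0.188, -0.134, 0.63, 0, 0, 0.444, 0.25], [-0.188, -0.134, 0.63, 0, 0, 0.444, 0.25], [-0.188, -0.134, 0.63, 0, 0, 0.444, 0.25]]]}}

```text
time: 24.9
tool_pos: [0.4311, -0.3333, 0.0448]
orientation: [-0.002, 0.907, 0.422, -0.0]
ft_force: [0.1, -0.2, -0.3]
opening: 0.0572
grasp_force: 0.0
```

Request:
{"method": "send_rows", "body": {"series": [[[0, 0, 0, 0, 0, 0, -1], [0, 0, 0, 0, 0, 0, -1], [0, 0, 0, 0, 0, 0, -1], [0, 0, 0, 0, 0, 0, -1], [0, 0, 0, 0, 0, 0, -1], [0, 0, 0, 0, 0, 0, -1], [0, 0, 0, 0, 0, 0, -1]]]}}

```text
time: 25.6
tool_pos: [0.4316, -0.3355, 0.0465]
orientation: [0.001, 0.907, 0.42, 0.001]
ft_force: [1.2, 0.4, 8.0]
opening: 0.0279
grasp_force: 35.0
```

```bash
python3 - <<'E'
from h import *
state();a=-40;b=(.433,-.3338);s=rk(-.06,.04);f=rk(.046,.04);e=8.8
calls((*b,.045,a),[(*b,.068,a),(*s,.075,e),(*s,.0548,e)],[(*f,.0548,e)])
E
```

```text
t25.6 [ 0.4316 -0.3355  0.0465] yawY -40.3 z [ 0.002 -0.    -1.   ] F [1.2 0.4 8. ] op 0.0279 g 35.0
[0.0, 0.0, -0.046, 0.0, 0.0, 0.0] n0.5
[0.803, -0.383, -0.06, 0.0, 0.0, -0.542] n8.9
[0.803, -0.383, -0.02, 0.0, 0.0, -0.542] n0.4
--
[0.212, 0.0, 0.0, 0.0, 0.0, 0.0] n2.1
--
```

Request:
{"method": "send_rows", "body": {"series": [[[0, 0, -0.046, 0, 0, 0, -1], [0.803, -0.383, -0.06, 0, 0, -0.542, -1], [0.803, -0.383, -0.06, 0, 0, -0.542, -1], [0.803, -0.383, -0.06, 0, 0, -0.542, -1], [0.803, -0.383, -0.06, 0, 0, -0.542, -1], [0.803, -0.383, -0.06, 0, 0, -0.542, -1], [0.803, -0.383, -0.06, 0, 0, -0.542, -1], [0.803, -0.383, -0.06, 0, 0, -0.542, -1], [0.803, -0.383, -0.06, 0, 0, -0.542, -1], [0.803, -0.383, -0.06, 0, 0, -0.542, -1]]]}}

```text
time: 26.6
tool_pos: [0.5444, 0.0977, 0.0756]
orientation: [-0.0, 0.653, 0.758, 0.0]
ft_force: [1.5, -0.9, -3.2]
opening: 0.0279
grasp_force: 35.0
```

```bash
python3 - <<'E'
from h import *
state();print(rk(-.06,.04))
p,d=camera("side");cv2.imwrite("pics/s7.png",cv2.resize(p[80:240,120:340,::-1],(770,560)))
E
```

```text
t26.6 [0.5444 0.0977 0.0756] yawY 8.5 z [-0.  0. -1.] F [ 1.5 -0.9 -3.2] op 0.0279 g 35.0
[0.54435001 0.09668686]
```

View pics/s7.png

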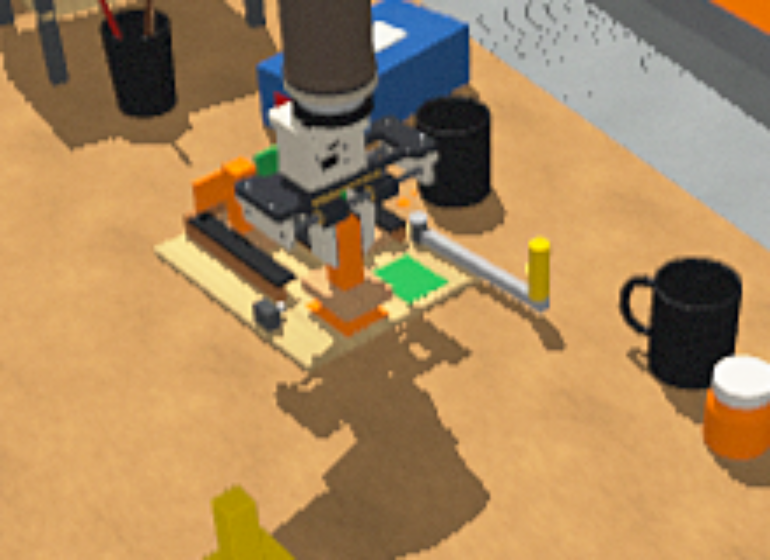

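Request:
{"method": "send_rows", "body": {"series": [[[0, 0, 0.04, 0, 0, 0, -1], [0, 0, 0.04, 0, 0, 0, -1], [0, 0, 0.04, 0, 0, 0, -1]]]}}

```text
time: 26.95
tool_pos: [0.5437, 0.0942, 0.0553]
orientation: [-0.0, 0.653, 0.757, -0.001]
ft_force: [0.4, -1.2, -3.3]
opening: 0.0281
grasp_force: 35.0
```

Request:
{"method": "send_rows", "body": {"series": [[[0.03, 0, 0, 0, 0, 0, -1], [0.06, 0, 0, 0, 0, 0, -1], [0.09, 0, 0, 0, 0, 0, -1], [0.12, 0, 0, 0, 0, 0, -1], [0.15, 0, 0, 0, 0, 0, -1], [0.18, 0, 0, 0, 0, 0, -1], [0.2, 0, 0, 0, 0, 0, -1], [0.212, 0, 0, 0, 0, 0, -1], [0.212, 0, 0, 0, 0, 0, -1]]]}}

```text
time: 27.85
tool_pos: [0.5289, 0.2001, 0.0555]
orientation: [0.0, 0.653, 0.758, -0.0]
ft_force: [-0.2, -0.7, -4.4]
opening: 0.0281
grasp_force: 35.0
```

```bash
python3 - <<'E'
from h import *
state();f=rk(.046,.04);print(f);k=(.7065,-.0075);calls((*f,.0548,8.8),[(*f,.17,8.8)],[(*k,.19,11.8)],[(*k,.045,11.8)])
E
```

```text
t27.9 [0.5289 0.2001 0.0555] yawY 8.5 z [ 0. -0. -1.] F [-0.2 -0.7 -4.4] op 0.0281 g 35.0
[0.52813352 0.20143907]
[0.0, 0.0, -0.23, 0.0, 0.0, 0.0] n2.3
--
[-0.468, 0.289, -0.04, 0.0, 0.0, -0.033] n5.5
--
[0.0, 0.0, 0.29, 0.0, 0.0, 0.0] n2.9
--
```

Request:
{"method": "send_rows", "body": {"series": [[[0, 0, 0, 0, 0, 0, 0.3], [0, 0, 0, 0, 0, 0, 0.3], [0, 0, 0, 0, 0, 0, 0.3], [0, 0, 0, 0, 0, 0, 0.3], [0, 0, 0, 0, 0, 0, 0.3], [0, 0, -0.23, 0, 0, 0, 0.3], [0, 0, -0.23, 0, 0, 0, 0.3], [0, 0, -0.23, 0, 0, 0, 0.3]]]}}

```text
time: 28.65
tool_pos: [0.5313, 0.1997, 0.1752]
orientation: [0.001, 0.653, 0.757, 0.003]
ft_force: [1.0, 0.3, -0.4]
opening: 0.0594
grasp_force: 0.0
```

Request:
{"method": "send_rows", "body": {"series": [[[-0.468, 0.289, -0.04, 0, 0, -0.033, 0.3], [-0.468, 0.289, -0.04, 0, 0, -0.033, 0.3], [-0.468, 0.289, -0.04, 0, 0, -0.033, 0.3], [-0.468, 0.289, -0.04, 0, 0, -0.033, 0.3], [-0.468, 0.289, -0.04, 0, 0, -0.033, 0.3], [-0.468, 0.289, -0.04, 0, 0, -0.033, 0.3], [-0.468, 0.289, -0.04, 0, 0, -0.033, 0.3], [-0.468, 0.289, -0.04, 0, 0, -0.033, 0.3]]]}}

```text
time: 29.45
tool_pos: [0.7061, -0.011, 0.1901]
orientation: [-0.0, 0.634, 0.774, -0.0]
ft_force: [0.1, 0.6, 0.2]
opening: 0.0596
grasp_force: 0.0
```

```bash
python3 - <<'E'
from h import *
state()
p,d=camera("side");cv2.imwrite("pics/s8.png",cv2.resize(p[80:240,120:340,::-1],(770,560)))
E
python3 chk.py
```

```text
t29.4 [ 0.7061 -0.011   0.1901] yawY 11.4 z [-0.001  0.    -1.   ] F [0.1 0.6 0.2] op 0.0596 g 0.0
gr 84 [ 0.0422 -0.0371] 0.106
gr 83 [ 0.1195 -0.0377] 0.107
or 80 [0.0435 0.0417] 0.104
or 80 [0.1197 0.0407] 0.106
```

View pics/s8.png

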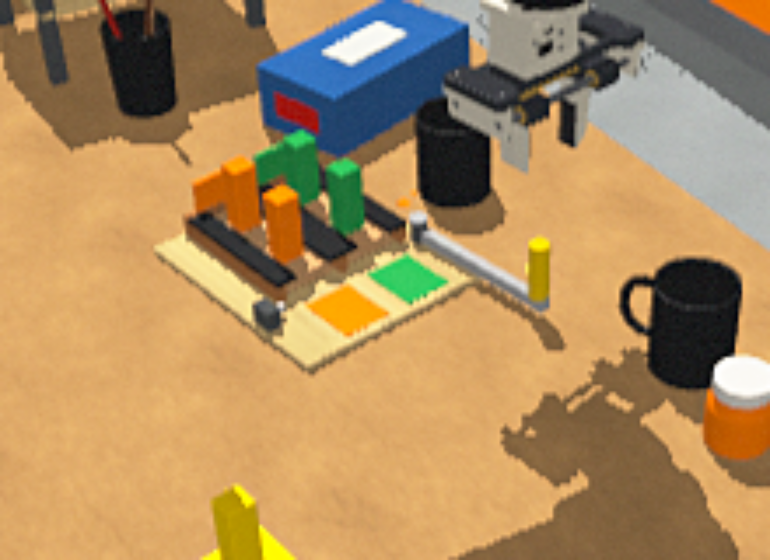

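Request:
{"method": "send_rows", "body": {"series": [[[0.006, 0, 0.29, 0, 0, 0, 0.3], [0.006, 0, 0.29, 0, 0, 0, 0.3], [0.006, 0, 0.29, 0, 0, 0, 0.3], [0.006, 0, 0.29, 0, 0, 0, 0.3], [0.006, 0, 0.29, 0, 0, 0, -1], [0.006, 0, 0.29, 0, 0, 0, -1], [0.006, 0, 0.29, 0, 0, 0, -1], [0.006, 0, 0.29, 0, 0, 0, -1], [0.006, 0, 0.29, 0, 0, 0, -1], [0.006, 0, 0.29, 0, 0, 0, -1]]], "force": 15}}

```text
time: 30.55
tool_pos: [0.7062, -0.0075, 0.0465]
orientation: [0.0, 0.633, 0.774, 0.001]
ft_force: [0.4, -0.4, 5.0]
opening: 0.0216
grasp_force: 15.0
```

Request:
{"method": "send_rows", "body": {"series": [[[0, 0, 0, 0, 0, 0, -1], [0, 0, 0, 0, 0, 0, -1]]]}}

```text
time: 30.75
tool_pos: [0.7063, -0.0075, 0.0464]
orientation: [0.0, 0.633, 0.774, 0.001]
ft_force: [-1.1, 1.2, 6.8]
opening: 0.0213
grasp_force: 15.0
```

```bash
python3 - <<'E'
from h import *
state()
H=np.array([.6698,.1687]);s=get_obs()['tool_pos'];d=s[:2]-H;b0=np.degrees(np.arctan2(d[1],d[0]))+360-188.8;r=np.hypot(*d);print(b0,r)
def k(b): a=np.radians(188.8+b);return (*(H+.1785*np.array([np.cos(a),np.sin(a)])),.0455,b+8.8-90)
c=k(b0)
calls(c,[k(b) for b in (86,79,72,65,58,51,44,44)],[k(b) for b in (37,30,23,16,10,6,6)],[k(b) for b in(4,2,0,-1,-2)])
E
```

```text
t30.8 [ 0.7063 -0.0075  0.0464] yawY 11.4 z [ 0.001  0.    -1.   ] F [-1.1  1.2  6.8] op 0.0213 g 15.0
92.9146544745563 0.17997020315717366
[0.003, -0.043, 0.0, 0.0, 0.0, 0.077] n0.8
[0.01, -0.086, 0.0, 0.0, 0.0, 0.155] n0.8
[0.024, -0.127, 0.0, 0.0, 0.0, 0.232] n0.8
[0.042, -0.167, 0.0, 0.0, 0.0, 0.31] n0.8
[0.064, -0.204, 0.0, 0.0, 0.0, 0.388] n0.8
[0.091, -0.238, 0.0, 0.0, 0.0, 0.466] n0.8
[0.122, -0.269, 0.0, 0.0, 0.0, 0.543] n0.8
[0.122, -0.269, 0.0, 0.0, 0.0, 0.543] n0.0
--
[0.003, -0.044, 0.0, 0.0, 0.0, 0.078] n0.8
[0.011, -0.086, 0.0, 0.0, 0.0, 0.156] n0.8
[0.024, -0.128, 0.0, 0.0, 0.0, 0.233] n0.8
[0.042, -0.168, 0.0, 0.0, 0.0, 0.311] n0.8
[0.061, -0.2, 0.0, 0.0, 0.0, 0.378] n0.7
[0.076, -0.22, 0.0, 0.0, 0.0, 0.422] n0.5
[0.076, -0.22, 0.0, 0.0, 0.0, 0.422] n0.0
--
[0.0, -0.012, 0.0, 0.0, 0.0, 0.022] n0.2
[0.001, -0.025, 0.0, 0.0, 0.0, 0.044] n0.2
[0.002, -0.037, 0.0, 0.0, 0.0, 0.067] n0.2
[0.003, -0.044, 0.0, 0.0, 0.0, 0.078] n0.1
[0.003, -0.05, 0.0, 0.0, 0.0, 0.089] n0.1
--
```

Request:
{"method": "send_rows", "body": {"series": [[[0.003, -0.043, 0, 0, 0, 0.077, -1], [0.01, -0.086, 0, 0, 0, 0.155, -1], [0.024, -0.127, 0, 0, 0, 0.232, -1], [0.042, -0.167, 0, 0, 0, 0.31, -1], [0.064, -0.204, 0, 0, 0, 0.388, -1], [0.091, -0.238, 0, 0, 0, 0.466, -1], [0.122, -0.269, 0, 0, 0, 0.543, -1], [0.122, -0.269, 0, 0, 0, 0.543, -1], [0.122, -0.269, 0, 0, 0, 0.543, -1]]]}}

```text
time: 31.65
tool_pos: [0.5615, 0.0261, 0.046]
orientation: [-0.0, 0.896, 0.443, 0.0]
ft_force: [-0.8, 0.9, 5.5]
opening: 0.0217
grasp_force: 15.0
```

Request:
{"method": "send_rows", "body": {"series": [[[0.003, -0.044, 0, 0, 0, 0.078, -1], [0.011, -0.086, 0, 0, 0, 0.156, -1], [0.024, -0.128, 0, 0, 0, 0.233, -1], [0.042, -0.168, 0, 0, 0, 0.311, -1], [0.061, -0.2, 0, 0, 0, 0.378, -1], [0.076, -0.22, 0, 0, 0, 0.422, -1], [0.076, -0.22, 0, 0, 0, 0.422, -1], [0.076, -0.22, 0, 0, 0, 0.422, -1]]]}}

```text
time: 32.45
tool_pos: [0.4977, 0.1229, 0.0459]
orientation: [-0.0, 0.992, 0.127, 0.0]
ft_force: [-2.2, 0.6, 7.7]
opening: 0.0217
grasp_force: 15.0
```

```bash
cat > kb.py <<'E'
from h import *
state()
H=np.array([.6698,.1687]);s=get_obs()['tool_pos'];d=s[:2]-H;print((np.degrees(np.arctan2(d[1],d[0]))%360)-188.8,np.hypot(*d))
E
python3 kb.py
```

```text
t32.5 [0.4977 0.1229 0.0459] yawY -75.4 z [ 0.  0. -1.] F [-2.2  0.6  7.7] op 0.0217 g 15.0
6.100928352697167 0.17806093628874967
```

Request:
{"method": "send_rows", "body": {"series": [[[0, -0.012, 0, 0, 0, 0.022, -1], [0.001, -0.025, 0, 0, 0, 0.044, -1], [0.002, -0.037, 0, 0, 0, 0.067, -1], [0.003, -0.044, 0, 0, 0, 0.07, -1], [0.003, -0.047, 0, 0, 0, 0.07, -1], [0.003, -0.047, 0, 0, 0, 0.07, -1], [0.003, -0.047, 0, 0, 0, 0.07, -1]]], "force": 25}}

```text
time: 33.15
tool_pos: [0.4944, 0.1402, 0.046]
orientation: [0.004, 0.998, 0.07, 0.001]
ft_force: [2.9, -19.3, 0.3]
opening: 0.0216
grasp_force: 25.0
```

```bash
python3 kb.py
```

```text
t33.1 [0.4944 0.1402 0.046 ] yawY -82.0 z [ 0.003 -0.007 -1.   ] F [  2.9 -19.3   0.3] op 0.0216 g 25.0
0.43894032390122106 0.17772461673339748
```

Request:
{"method": "send_rows", "body": {"series": [[[0.003, -0.044, 0, 0, 0, 0.067, 0.3], [0.003, -0.044, 0, 0, 0, 0.067, 0.3], [0.003, -0.044, 0, 0, 0, 0.067, 0.3], [0.003, -0.044, 0, 0, 0, 0.067, 0.3], [0.003, -0.044, 0, 0, 0, 0.067, 0.3], [0.003, -0.044, -0.4, 0, 0, 0.067, 0.3], [0.003, -0.044, -0.4, 0, 0, 0.067, 0.3], [0.003, -0.044, -0.4, 0, 0, 0.067, 0.3], [0.003, -0.044, -0.4, 0, 0, 0.067, 0.3], [0.003, -0.044, -0.4, 0, 0, 0.067, 0.3]]]}}

```text
time: 34.15
tool_pos: [0.4951, 0.167, 0.2516]
orientation: [-0.002, 1.0, 0.019, 0.004]
ft_force: [-0.0, 1.3, -0.9]
opening: 0.0597
grasp_force: 0.0
```

```bash
python3 chk.py; python3 - <<'E'
from h import *
state()
P,C=cloud("side");h,s,v=hue(C)
k=(P[:,2]>.05)&(P[:,2]<.1)&(h>=20)&(h<=33)&(s>130)&(np.hypot(P[:,0]-.494,P[:,1]-.14)<.05)
q=P[k];print(len(q),(q.min(0)+q.max(0))/2,rk(-.008,.083))
p,d=camera("scene");cv2.imwrite("pics/s9.png",cv2.resize(p[110:230,240:430,::-1],(760,480)))
E
```

```text
gr 89 [ 0.041  -0.0376] 0.106
gr 78 [ 0.1204 -0.0383] 0.107
or 90 [0.0452 0.0403] 0.104
or 83 [0.1225 0.0403] 0.105
t34.2 [0.4933 0.1678 0.2486] yawY -87.7 z [ 0.005  0.004 -1.   ] F [-0.5  0.6 -0.3] op 0.0598 g 0.0
78 [0.49286635 0.13550305 0.07226595] [0.49390093 0.14149635]
```

View pics/s9.png

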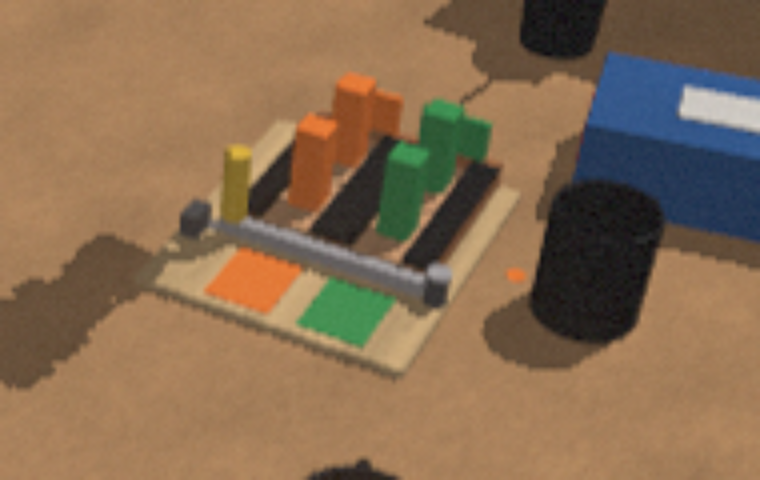

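```bash
python3 - <<'E'
from h import *
a=np.radians(YAW);M=np.array([[np.cos(a),-np.sin(a)],[np.sin(a),np.cos(a)]])
for n in("wrist","scene"):
    P,C=cloud(n);h,s,v=hue(C)
    k=(P[:,2]>.085)&(P[:,2]<.097)&(h>=18)&(h<=35)&(s>110)&(np.hypot(P[:,0]-.494,P[:,1]-.14)<.05)
    q=P[k]
    if len(q): print(n,len(q),((q[:,:2].min(0)+q[:,:2].max(0))/2-O)@M)
    X=(P[:,:2]-O)@M
    m=(P[:,2]>.0235)&(P[:,2]<.030)&(abs(X[:,0]+.008)<.03)&(X[:,1]>-.07)&(X[:,1]<.065)&(s<70)
    x=X[m]; 
    if len(x)>20: print("bar slope",np.polyfit(x[:,1],x[:,0],1),len(x))
E
```

```text
wrist 297 [-0.00894984  0.08203658]
bar slope [-0.00336421 -0.00859235] 1112
scene 27 [-0.01167164  0.08223558]
bar slope [-0.00820681 -0.01104762] 119
```

Keeper angle is about 0.003–0.008 rad, so it is shut. All blocks are in and the gripper is clear.

```bash
python3 -c "
from bench import *
print(hand_in())"
```

```text
the job is handed in; nothing more can be done
None
```

All four blocks are in the lanes of their colours, the keeper bar measured shut to within about 0.01 rad, the gripper is clear, and the job was handed in at about 34 s; hand-in returned no verdict.

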